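# Set a turbocharger's vane ring to the index tab

### The job

On the turbocharger standing on its setting stand, gently push the vane ring's lever round by its upright pin until it is fully home against the thick stop post, to take up the play. Then push it back round until the lever's pointer lines up with the index tab clipped on the scale, and leave it there. Only push, with the fingers: do not lift the ring off its hub, do not shift the index tab, and leave the other things lying around where they are.

Things in the scene. Friction and masses are not known exactly. Their poses are not given: they have to be found in the camera images.
- turbo: Aluminium turbocharger core on a dark steel base plate (250 x 240 x 12 mm), fixed to the bench; origin on the ring's axis at bench level, x along the middle of the lever's sweep (away from the robot, within 0.5 rad), z up. The volute on the side away from the lever has radius up to 91 mm and is up to 60 mm high. The hub's nose in the middle rises to 86 mm above the bench.
- ring_axis (a point): On the vertical axis of the vane ring (a flat steel disc, 116 mm diameter, around the hub), 66 mm above the bench, just above the ring's top face (65 mm). Axes as those of the turbo.
- lever_pin (a point): Centre of the top of the upright steel pin on the ring's lever, to be pushed sideways: 12 mm diameter, 94 mm from the axis, top 106 mm above the bench, free for its upper 41 mm. The flat lever below is 14 mm wide, top 65 mm above the bench; its 5 mm wide pointer ends 121 mm from the axis. x points outwards along the lever, z up.
- closed_stop (a point): Centre of the top of the thick stop post: dark steel, 16 mm diameter, top 68 mm above the bench (lower than the pin's top), 80 mm from the axis, at -0.89 rad from the turbo's x axis: the clockwise end of the sweep seen from above. At the other end, at +0.83 rad, stands a thin steel stop pin (7 mm diameter, as high, as far from the axis).
- vane_ring (a joint): Turn of ring and lever in rad: 0 against the thick stop post, 1.4 against the thin stop pin; grows anticlockwise seen from above. The lever stands at (joint - 0.7) rad from the turbo's x axis. Dry friction of 0.3 N m (about 3.2 N at the pin) keeps it where it is left; no spring.
- ring_seat (a joint): Height of the ring above its seat in m: 0 seated, where it lies by its weight (about 4 N); grows to 0.03 if the ring is lifted.
- tab_point (a point): Tip of the nose of the index tab, 125 mm from the ring's axis, level with the lever's pointer; x points outwards from the axis, z up. The tab is a dark steel clip, 30 x 12 mm with a 4.5 mm wide nose, top 66 mm above the bench, on the outer rim of the white scale, an arc plate of 111 to 147 mm radius, top 56 mm above the bench, with a division every 5 degrees and long ones every 20.
- index_tab (a joint): Where the tab is clipped on the scale, in rad, counted just like vane_ring: pointer and tab are in line when both joints read the same. It is stiff.
- socket: Bystander: steel deep socket, 26 mm diameter, 58 mm tall, standing on the base plate behind the turbocharger; origin at the centre of its underside, z up.
- oil_bottle: Bystander: yellow oil bottle, 72 mm diameter, 190 mm tall, standing at the left; origin at the centre of its underside.
- carton: Bystander: red parts carton 90 x 70 x 50 mm, at the right; origin at the centre of its underside.
- driver: Bystander: screwdriver lying on the bench, to the left of the turbocharger; x along the shaft, towards the tip.

How it is judged:
By the outcome, as a careful person would: the job done as asked, in the order asked, and still so for the second after the job is handed in, with the robot touching nothing.
It also fails if it takes over 54 s, if anything falls off the work surface, if the arm or the gripper's body presses on something with over 40 N, if the wrist force passes 120 N, or if a joint passes its speed limit or range.

### The arm

A 6-joint arm with a two-finger parallel gripper is mounted at the origin on the work surface. World frame = base frame: x ahead of the robot, y to its left, z up, the work surface at z = 0. Lengths are in m, angles in degrees, forces in N, time in s.
With the tool pointing down it reaches from about 0.3 to 0.75 m from the base axis. Payload 8.5 kg.
Tool frame: the origin (TCP) lies on the centre line of the jaws, within the pads' length; the fingertips stand 11 mm ahead of it and the grasp point (between the pads) lies 8 mm behind it; z points along the fingers, y is the line along which they close (so a half turn about z gives the same grasp; the last joint's range is limited). The gripper opens to 85 mm and grips with 20 to 120 N. Pads are 22 mm wide; open, the fingers measure 114 mm over their backs; the gripper's body (76 mm by 85 mm) begins 54 mm behind the grasp point. The pads swing forward as they close: fully open they stand 13 mm farther back than shut.
Start: joints at [63.295, 21.807, 74.336, -0, 83.858, -12.336], TCP at [0.136, 0.533, 0.242] pointing down, gripper open.
Joint ranges: [-178.18, 178.18], [-50.72, 133.34], [12.68, 142.11], [-81.47, 261.47], [9.98, 163.14], [-165.26, 165.26]. Speed limits (degrees/s): [136.94, 136.94, 180, 180, 180, 180].

### API

Orientations are given as a 3x3 rotation matrix whose columns are the frame's x, y, z axes.
In Python, from rig import env, camrig, status, workorder gives the robot as it stands (env), with the cameras (camrig), the readings (status) and the job (workorder).
- The arm moves only by the shell command python3 nudge.py 'ROWS' [FORCE]. ROWS is a JSON object whose key "plan" holds a list of rows, 1 to 10 of them, each of 5 numbers: dx, dy, dz in shares of the most that a row can go, 1 being 50 mm, then a turn about the tool's z in fractions of the full range, 1 being 90 degrees, then the finger opening in m; each row shifts and turns the commanded pose from where the row before left it, along the tool's axes as they then stand; what a row does not reach is not made up. A row lasts 1/10 s, in which the tool goes at most 0.05 m and 8.59 degrees, less where a joint would pass 70% of its speed; a pose out of reach is approached as far as the arm can. The fingers move at their own pace and stop on an object; FORCE is the grip in N (left out, the last holds). Time passes only in rows, so rows that do not move let the fingers close. It prints the time, the measured TCP pose, the force, the opening and the grip force at its end. No shift or turn number may pass 1 either way. Input that does not fit is refused with a message, and nothing moves.
- status.observe(): the state, without advancing time (a new reading comes with each control period).
- camrig.get_image(name): name is "scene" or "top" or "wrist"; returns a dict with "pixels" (400x640x3 uint8, red, green, blue), "K" (3x3 intrinsics, pixels), "extrinsics" (4x4, takes a point from world to camera coordinates). Camera axes: x right, y down, z forward; pixel columns grow to the right and rows downward; lengths in m; the calibration is good to about 2 mm. A picture is of the moment at which its call begins. There is no depth.
- workorder.close_job(): hands the job in; it is judged then, once.
The state is a dict: "time_s": time; "q": joint angles; "qvel": joint speeds; "joint_efforts": joint torques, N m; "position": TCP position; "tool_rot": TCP orientation; "ft_force": force on the tool from outside, world axes, zero at the start; "wrist_torque": the same for the moment, N m; "grip_width": finger opening in m; "gripper_force": force on a finger pad.
Only numpy, scipy, OpenCV 4.12 (cv2) and the standard library are available. Lean on these libraries where they do the work, as an engineer would, in place of code of your own. Each camera call takes 0.05 s, during which the arm holds its last target. There are 200 camera calls.

## Working session

There is one attempt and no reset: what is moved stays moved. The work goes in short steps, Python scripts to look and compute and a shell command to move; the robot and the scene stay as the last step left them, time stands still between calls to the robot, and variables do not carry over. Pictures are saved under pics/ and viewed, at most 10 in all, crops included, and the job is handed in when it is done.

```bash
ls; mkdir -p pics; python3 - <<'E'
from rig import env, camrig, status, workorder
import cv2,numpy as np
for n in("scene","top"):
    d=camrig.get_image(n); cv2.imwrite(f"pics/{n}0.png",d["pixels"][:,:,::-1]); print(n,np.round(d["K"],1).tolist(),np.round(d["extrinsics"],3).tolist())
s=status.observe();print(s["time_s"],s["position"],np.round(s["tool_rot"],3).tolist(),s["grip_width"])
E
```

```text
nudge.py
pics
rig.py
scene [[422.9, 0.0, 317.7], [0.0, 422.9, 207.4], [0.0, 0.0, 1.0]] [[-0.502, 0.864, -0.017, 0.288], [0.558, 0.309, -0.77, -0.208], [-0.661, -0.397, -0.637, 1.443], [0.0, 0.0, 0.0, 1.0]]
top [[434.7, 0.0, 320.4], [0.0, 434.7, 193.7], [0.0, 0.0, 1.0]] [[0.007, -1.0, 0.013, -0.028], [-0.992, -0.008, -0.129, 0.508], [0.129, -0.012, -0.992, 1.285], [0.0, 0.0, 0.0, 1.0]]
0.1 [0.13638426 0.53258009 0.24177965] [[-0.969, 0.248, -0.001], [0.248, 0.969, -0.001], [0.0, -0.001, -1.0]] 0.08520372739183768
```

View pics/scene0.png

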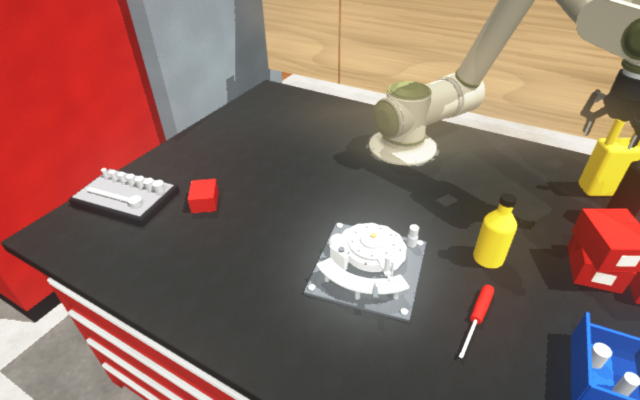

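View pics/top0.png

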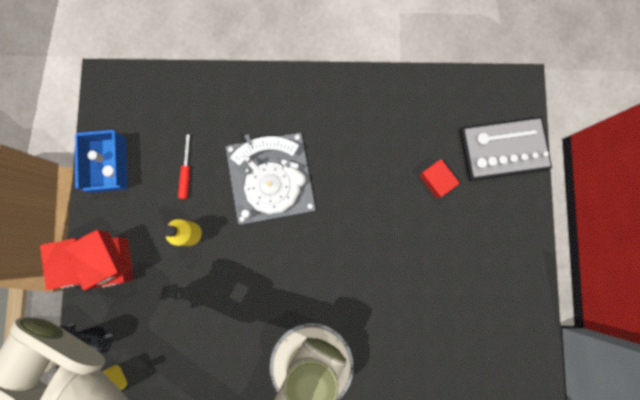

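The scene view shows the turbo at about (370,265), with the lever side facing the camera. The top view shows it at about (270,180), with the scale arc at the top (265,150). I'll enlarge both.

```bash
python3 - <<'E'
import cv2,numpy as np
a=cv2.imread("pics/top0.png")[125:230,218:323]; b=cv2.imread("pics/scene0.png")[212:322,300:430]
a=cv2.resize(a,(400,400),interpolation=cv2.INTER_CUBIC); b=cv2.resize(b,(400,338),interpolation=cv2.INTER_CUBIC)
c=np.zeros((400,800,3),np.uint8); c[:,:400]=a; c[:338,400:]=b
cv2.imwrite("pics/crop0.png",c)
E
```

```text
(no output)
```

View pics/crop0.png

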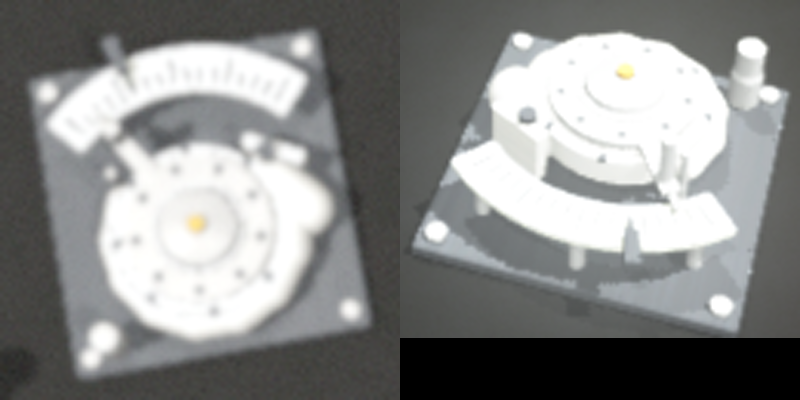

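The crop shows the gold nose at (197,224), the lever up-left at about (125,150) and the dark tab at about (118,60). The tab is slightly clockwise of the lever. Next I'll measure coarse positions.

```bash
cat > h.py <<'E'
import numpy as np, cv2
from rig import env, camrig, status, workorder
def ray(d,u,v,z):
    E=np.array(d["extrinsics"]);R,t=E[:3,:3],E[:3,3];K=np.array(d["K"])
    c=-R.T@t; r=R.T@np.linalg.solve(K,[u,v,1.]); return c+r*(z-c[2])/r[2]
def proj(d,p):
    E=np.array(d["extrinsics"]);q=np.array(d["K"])@(E[:3,:3]@p+E[:3,3]);return q[:2]/q[2]
def tri(d1,uv1,d2,uv2):
    A=[]
    for d,(u,v) in((d1,uv1),(d2,uv2)):
        P=np.array(d["K"])@np.array(d["extrinsics"])[:3]; A+=[u*P[2]-P[0],v*P[2]-P[1]]
    X=np.linalg.svd(np.array(A))[2][-1]; return X[:3]/X[3]
def st():
    s=status.observe();print("t",round(s["time_s"],2),np.round(s["position"],4),np.round(s["tool_rot"],3).tolist(),"F",np.round(s["ft_force"],1),"w",round(s["grip_width"],4));return s
E
python3 - <<'E'
from h import *
T=camrig.get_image("top");S=camrig.get_image("scene");W=camrig.get_image("wrist")
def gold(im,x0,x1,y0,y1):
    h=cv2.cvtColor(im[y0:y1,x0:x1],cv2.COLOR_RGB2HSV);m=(h[...,1]>90)&(h[...,0]>12)&(h[...,0]<35)
    y,x=np.nonzero(m);return x.mean()+x0,y.mean()+y0,len(x)
g=gold(T["pixels"],250,290,165,205);k=gold(S["pixels"],345,400,220,255);print(g,k)
print("axis top@86",ray(T,*g[:2],.086),"tri",tri(T,g[:2],S,k[:2]))
f=lambda x,y,z:ray(T,218+x/3.81,125+y/3.81,z)
a=ray(T,*g[:2],.086)
for n,p in dict(tab=(118,62,.066),lever=(130,155,.065),pin=(112,132,.106),ptr=(103,125,.065)).items():
    q=f(*p)-a;print(n,q[:2],np.hypot(*q[:2]),np.degrees(np.arctan2(q[1],q[0])))
# base plate corners
for c in[(30,82),(317,30),(370,325),(80,378)]:print(f(*c,.012))
s=st();E=np.array(W["extrinsics"]);c=-E[:3,:3].T@E[:3,3];Rt=np.array(s["tool_rot"])
print("cam in tool",Rt.T@(c-s["position"]),"\n",np.round(E[:3,:3]@Rt,3),W["K"])
E
```

```text
(np.float64(269.2), np.float64(183.4), 5) (np.float64(373.0), np.float64(236.0), 3)
axis top@86 [0.53035383 0.12556746 0.086     ] tri [0.53137757 0.12680341 0.07821209]
tab [0.13018515 0.06543847] 0.14570643556048393 26.686706390584323
lever [0.05611583 0.0541711 ] 0.07799676453392904 43.98978773260885
pin [0.06571514 0.06219323] 0.09047915550565061 43.422779640860455
ptr [0.07980226 0.07590864] 0.110138644876493 43.56759183980843
[0.65674004 0.27081332 0.012     ]
[0.7028076  0.03678332 0.012     ]
[ 0.45952483 -0.00883479  0.012     ]
[0.41520434 0.22258272 0.012     ]
t 0.25 [0.1364 0.5327 0.2421] [[-0.969, 0.248, -0.0], [0.248, 0.969, -0.001], [0.0, -0.001, -1.0]] F [-0.2  1.  -0.3] w 0.0853
cam in tool [ 8.48763804e-02 -1.26942769e-04 -1.31701126e-01] 
 [[ 0.001  1.     0.001]
 [-0.944  0.001 -0.329]
 [-0.329 -0.     0.944]] [[360.29993069   0.         312.15094569]
 [  0.         360.29993069 195.68108283]
 [  0.           0.           1.        ]]
```

The manual's scale: shifts go in shares of 50 mm and turns go in shares of 90 degrees. Converting my numbers, -0.04 m is -0.8, -0.038 m is -0.76.

```bash
python3 nudge.py '{"plan":[[0,0,-0.8,0,0.03],[-0.76,-0.31,0,0,0.03],[-0.76,-0.31,0,0,0.03],[-0.76,-0.31,0,0,0.03],[-0.76,-0.31,0,0,0.03],[-0.76,-0.31,0,0,0.03],[-0.76,-0.31,0,0,0.03],[-0.76,-0.31,0,0,0.03]]}' 20; python3 nudge.py '{"plan":[[-0.76,-0.31,0,0,0.03],[-0.76,-0.31,0,0,0.03],[-0.76,-0.31,0,0,0.03],[-0.76,-0.31,0,0,0.03],[-0.76,-0.31,0,0,0.03],[-0.76,-0.31,0,0,0.03],[-0.76,-0.31,0,0,0.03]]}'; python3 nudge.py '{"plan":[[0,0,0,0.0944,0.03],[0,0,0,0.0944,0.03],[0,0,0,0.0944,0.03],[0,0,0,0.0944,0.03],[0,0,0,0.0944,0.03],[0,0,0,0.0944,0.03],[0,0,0,0.0944,0.03]]}'; python3 nudge.py '{"plan":[[0,0,0,0.0944,0.03],[0,0,0,0.0944,0.03],[0,0,0,0.0944,0.03],[0,0,0,0.0944,0.03],[0,0,0,0.0944,0.03],[0,0,0,0.0944,0.03],[0,0,0,0.0944,0.03],[0,0,0,0,0.03]]}'
python3 - <<'E'
from h import *
W=camrig.get_image("wrist");cv2.imwrite("pics/w1.png",W["pixels"][:,:,::-1]);s=st();np.save("w1E.npy",W["extrinsics"])
E
```

```text
time_s: 1.05
position: [0.3684, 0.3604, 0.2823]
tool_rot: [[-0.969, 0.248, -0.0], [0.248, 0.969, 0.0], [0.0, -0.0, -1.0]]
ft_force: [1.4, 0.1, -0.0]
grip_width: 0.0303
gripper_force: 0.0
time_s: 1.75
position: [0.5991, 0.1893, 0.2822]
tool_rot: [[-0.969, 0.248, -0.0], [0.248, 0.969, 0.0], [0.0, -0.0, -1.0]]
ft_force: [0.8, 0.3, 0.1]
grip_width: 0.0299
gripper_force: 0.0
time_s: 2.45
position: [0.5979, 0.1905, 0.2821]
tool_rot: [[-0.272, 0.962, -0.0], [0.962, 0.272, -0.0], [0.0, -0.0, -1.0]]
ft_force: [0.5, -0.1, 0.1]
grip_width: 0.0298
gripper_force: 0.0
time_s: 3.25
position: [0.598, 0.1905, 0.2821]
tool_rot: [[0.688, 0.726, -0.0], [0.726, -0.688, -0.0], [-0.0, -0.0, -1.0]]
ft_force: [0.6, 0.0, -0.6]
grip_width: 0.0298
gripper_force: 0.0
t 3.3 [0.598  0.1905 0.2822] [[0.684, 0.729, -0.0], [0.729, -0.684, -0.0], [-0.0, -0.0, -1.0]] F [0.  0.2 1.1] w 0.03
```

View pics/w1.png

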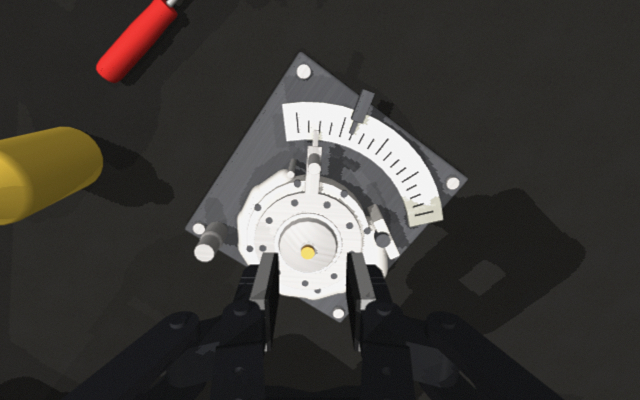

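The wrist view shows the nose at (307,252), the pin at about (314,160), the pointer tip at (316,132), the tab at (362,110), the thick stop at (382,240) and the thin stop at about (292,165). I'll turn these into positions and make an enlarged crop of the lever.

```bash
python3 - <<'E'
from h import *
K=[[360.3,0,312.15],[0,360.3,195.68],[0,0,1]];W=dict(K=K,extrinsics=np.load("w1E.npy"))
im=cv2.imread("pics/w1.png");h=cv2.cvtColor(im,cv2.COLOR_BGR2HSV)[240:265,295:320]
y,x=np.nonzero((h[...,1]>120)&(h[...,0]>12)&(h[...,0]<35));g=(x.mean()+295,y.mean()+240);print(g,len(x))
a=ray(W,*g,.086);print("axis",a)
for n,p in dict(pin=(314,160,.106),ptr=(316,132,.065),tabn=(356,130,.066),tabo=(368,93,.066),stop=(382,240,.068)).items():
    q=ray(W,*p)-a;print(n,(q+a)[:2],np.hypot(*q[:2]),np.degrees(np.arctan2(q[1],q[0])))
c=cv2.resize(im[85:265,270:450],(800//1,600)[:1]*1+(600,) if 0 else (600,600),interpolation=cv2.INTER_CUBIC);cv2.imwrite("pics/w1c.png",c)
E
```

```text
(np.float64(307.3178294573643), np.float64(251.74418604651163)) 129
axis [0.53279212 0.12831842 0.086     ]
pin [0.60657983 0.19690578] 0.1007415120230339 42.9081611178321
ptr [0.6203347  0.20839403] 0.11864150533196129 42.449304615103884
tabn [0.64970641 0.1835067 ] 0.12928533905637501 25.269206406962535
tabo [0.68035611 0.20169558] 0.16480091155054322 26.439163959798908
stop [0.59330898 0.07715263] 0.07924789144808284 -40.213847943140784
```

View pics/w1c.png

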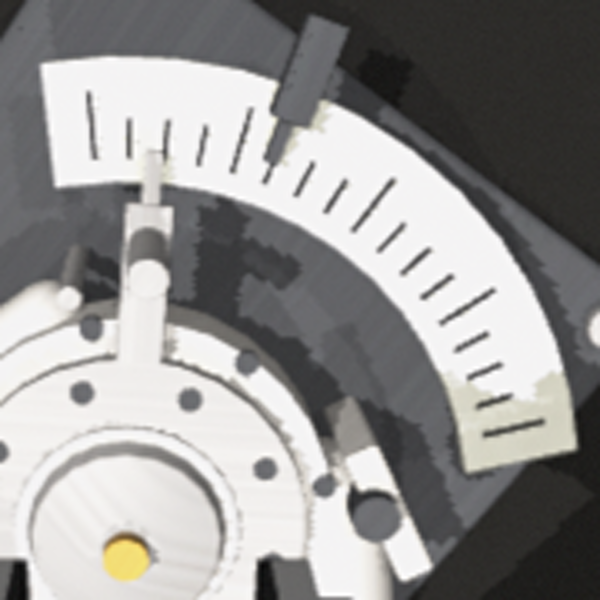

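The enlarged view corrects three points: pin top at crop (150,280), pointer tip at (152,150) and tab nose tip at (270,162). I'll refine with those.

```bash
python3 - <<'E'
from h import *
K=[[360.3,0,312.15],[0,360.3,195.68],[0,0,1]];W=dict(K=K,extrinsics=np.load("w1E.npy"))
a=ray(W,307.3,251.7,.086)
R=np.array([[.684,.729],[.729,-.684]])
for n,p in dict(pin=(150,280,.106),ptr=(152,150,.065),tabn=(270,162,.066),tabo=(328,22,.066),stop=(376,516,.068)).items():
    P=ray(W,270+p[0]/3.333,85+p[1]/3.333,p[2]);q=P-a;print(n,P[:2],np.hypot(*q[:2]).round(4),np.degrees(np.arctan2(q[1],q[0])), "tool d",R.T@(P[:2]-[.598,.1905]))
E
```

```text
pin [0.60164718 0.19037381] 0.0926 42.01308589251054 tool d [0.00240268 0.00274511]
ptr [0.62137071 0.21005578] 0.1205 42.689629180486705 tool d [0.03024173 0.00366109]
tabn [0.64392904 0.1842014 ] 0.1244 26.678929397809192 tool d [0.02682378 0.03779051]
tabo [0.68144645 0.20238834] 0.166 26.47387340699095 tool d [0.06574397 0.05270083]
stop [0.59407414 0.07672796] 0.0801 -40.12918289656313 tool d [-0.08562511  0.07495812]
```

Scaled: 0.04 m is 0.8, 0.0025 m is 0.05, 4.3 degrees / 90 = 0.0478.

```bash
python3 nudge.py '{"plan":[[0.05,0.05,0,0.0478,0.03],[0,0,0.6,0,0.03],[0,0,0.8,0,0.03],[0,0,0.8,0,0.03],[0,0,0.6,0,0.03],[0,0,0.2,0,0.03],[0,0,0,0,0.03]]}'; python3 - <<'E'
from h import *
W=camrig.get_image("wrist");cv2.imwrite("pics/w2.png",W["pixels"][:,:,::-1]);s=st()
a=np.array([.5328,.1283]);d=s["position"][:2]-a;print(np.hypot(*d),np.degrees(np.arctan2(d[1],d[0])))
E
```

```text
time_s: 4.0
position: [0.6013, 0.1906, 0.1315]
tool_rot: [[0.738, 0.675, -0.002], [0.675, -0.738, -0.0], [-0.002, -0.001, -1.0]]
ft_force: [-0.1, 0.4, 0.3]
grip_width: 0.0301
gripper_force: 0.0
t 4.05 [0.602  0.1907 0.1332] [[0.738, 0.675, 0.001], [0.675, -0.738, 0.0], [0.001, 0.001, -1.0]] F [-0.7  0.3  0.5] w 0.0299
0.09318418551205716 42.024551708389474
```

View pics/w2.png

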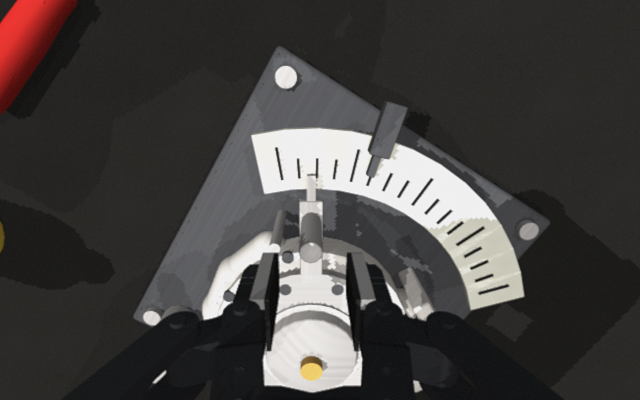

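The fingers straddle the pin, which is at (311,252). I'll descend, then sweep clockwise.

Scaled: 0.025 m is 0.5, 0.0066 m is 0.132, 4 degrees / 90 = 0.0444.

```bash
python3 nudge.py '{"plan":[[0,0,0.5,0,0.03],[0,0,0.42,0,0.03],[0,0,0,0,0.03],[-0.004,0.132,0,0.0444,0.03],[-0.004,0.132,0,0.0444,0.03],[-0.004,0.132,0,0.0444,0.03],[-0.004,0.132,0,0.0444,0.03],[0,0,0,0,0.03]]}'; cat > p.py <<'E'
from h import *
s=st();a=np.array([.5328,.1283]);d=s["position"][:2]-a;t=np.degrees(np.arctan2(d[1],d[0]));R=np.array(s["tool_rot"])
print("r",np.hypot(*d),"ang",t,"yaw",np.degrees(np.arctan2(R[1,0],R[0,0])),"F tool",R.T@s["ft_force"],"Tz",np.round(s["wrist_torque"],2))
E
python3 p.py
```

```text
time_s: 4.85
position: [0.6174, 0.1689, 0.0886]
tool_rot: [[0.896, 0.443, 0.003], [0.443, -0.896, 0.001], [0.003, 0.001, -1.0]]
ft_force: [-0.7, 0.6, 0.3]
grip_width: 0.0302
gripper_force: 0.3
t 4.85 [0.6174 0.1689 0.0886] [[0.896, 0.443, 0.003], [0.443, -0.896, 0.001], [0.003, 0.001, -1.0]] F [-0.7  0.6  0.3] w 0.0302
r 0.09381487584785962 ang 25.61346680653065 yaw 26.302837729306777 F tool [-0.34620826 -0.83109878 -0.25611141] Tz [0.07 0.1  0.  ]
```

Scaled: 0.0066 m is 0.132, -0.0002 m is -0.004, 4 degrees / 90 = 0.0444.

```bash
python3 nudge.py '{"plan":[[-0.004,0.132,0,0.0444,0.03],[-0.004,0.132,0,0.0444,0.03],[-0.004,0.132,0,0.0444,0.03],[-0.004,0.132,0,0.0444,0.03],[-0.004,0.132,0,0.0444,0.03],[-0.004,0.132,0,0.0444,0.03],[-0.004,0.132,0,0.0444,0.03],[-0.004,0.132,0,0.0444,0.03],[-0.004,0.132,0,0.0444,0.03],[0,0,0,0,0.03]]}'; python3 p.py;  python3 nudge.py '{"plan":[[-0.004,0.132,0,0.0444,0.03],[-0.004,0.132,0,0.0444,0.03],[-0.004,0.132,0,0.0444,0.03],[0,0,0,0,0.03]]}'; python3 p.py
```

```text
time_s: 5.85
position: [0.6258, 0.1112, 0.0881]
tool_rot: [[0.986, -0.167, 0.003], [-0.167, -0.986, 0.0], [0.003, -0.001, -1.0]]
ft_force: [-0.4, 0.0, 0.3]
grip_width: 0.03
gripper_force: 0.2
t 5.85 [0.6258 0.1112 0.0881] [[0.986, -0.167, 0.003], [-0.167, -0.986, 0.0], [0.003, -0.001, -1.0]] F [-0.4  0.   0.3] w 0.03
r 0.09458877743849371 ang -10.439643443566638 yaw -9.60217870376052 F tool [-0.44912947  0.03262195 -0.31050868] Tz [ 0.1   0.05 -0.01]
time_s: 6.25
position: [0.6206, 0.0921, 0.0877]
tool_rot: [[0.93, -0.367, 0.003], [-0.367, -0.93, -0.0], [0.002, -0.001, -1.0]]
ft_force: [-0.2, 0.4, 0.3]
grip_width: 0.03
gripper_force: 0.4
t 6.25 [0.6206 0.0921 0.0877] [[0.93, -0.367, 0.003], [-0.367, -0.93, -0.0], [0.002, -0.001, -1.0]] F [-0.2  0.4  0.3] w 0.03
r 0.09499105189796667 ang -22.392573885854116 yaw -21.551678339916485 F tool [-0.32802971 -0.30692054 -0.25143997] Tz [ 0.13 -0.05 -0.01]
```

```bash
python3 - <<'E'
from h import *
W=camrig.get_image("wrist");cv2.imwrite("pics/w3.png",W["pixels"][:,:,::-1])
E
```

```text
(no output)
```

View pics/w3.png

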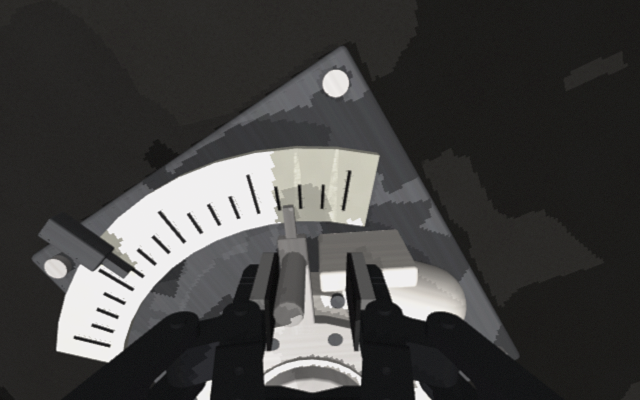

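The lever follows, with the pin against the left finger at (290,300). I'll carry on, slowing as it nears the stop.

Scaled: 0.0066 m is 0.132, 0.0033 m is 0.066, 4 degrees / 90 = 0.0444.

```bash
python3 nudge.py '{"plan":[[-0.004,0.132,0,0.0444,0.03],[-0.004,0.132,0,0.0444,0.03],[0,0.066,0,0.0222,0.03],[0,0,0,0,0.03]]}'; python3 p.py;  python3 nudge.py '{"plan":[[0,0.032,0,0.0111,0.03],[0,0.032,0,0.0111,0.03],[0,0,0,0,0.03]]}'; python3 p.py
```

```text
time_s: 6.7
position: [0.6132, 0.0775, 0.0871]
tool_rot: [[0.853, -0.523, 0.002], [-0.523, -0.853, -0.0], [0.002, -0.001, -1.0]]
ft_force: [1.1, 1.1, 1.3]
grip_width: 0.0303
gripper_force: 0.8
t 6.7 [0.6132 0.0775 0.0871] [[0.853, -0.523, 0.002], [-0.523, -0.853, -0.0], [0.002, -0.001, -1.0]] F [1.1 1.1 1.3] w 0.0303
r 0.0951490703940687 ang -32.27659979286233 yaw -31.51192860881526 F tool [ 0.35177467 -1.48083286 -1.28289817] Tz [ 0.23 -0.15 -0.04]
time_s: 7.0
position: [0.6113, 0.0746, 0.0866]
tool_rot: [[0.832, -0.554, 0.001], [-0.554, -0.832, -0.0], [0.001, -0.001, -1.0]]
ft_force: [1.9, 3.2, 2.5]
grip_width: 0.0295
gripper_force: 1.6
t 7.0 [0.6113 0.0746 0.0866] [[0.832, -0.554, 0.001], [-0.554, -0.832, -0.0], [0.001, -0.001, -1.0]] F [1.9 3.2 2.5] w 0.0295
r 0.09509543861970851 ang -34.371510139498675 yaw -33.655781984517226 F tool [-0.21818081 -3.70932873 -2.48961784] Tz [ 0.46 -0.33 -0.03]
```

Scaled: 0.001 m is 0.02, 0.5 degrees / 90 = 0.0056.

```bash
for i in 1; do python3 nudge.py '{"plan":[[0,0.02,0,0.0056,0.03],[0,0,0,0,0.03]]}'; python3 p.py|tail -2;  python3 nudge.py '{"plan":[[0,0.02,0,0.0056,0.03],[0,0,0,0,0.03]]}'; python3 p.py|tail -2;done
```

```text
time_s: 7.2
position: [0.6106, 0.0737, 0.0864]
tool_rot: [[0.827, -0.562, 0.001], [-0.562, -0.827, -0.0], [0.0, -0.0, -1.0]]
ft_force: [3.8, 3.4, 1.4]
grip_width: 0.0301
gripper_force: 1.7
t 7.2 [0.6106 0.0737 0.0864] [[0.827, -0.562, 0.001], [-0.562, -0.827, -0.0], [0.0, -0.0, -1.0]] F [3.8 3.4 1.4] w 0.0301
r 0.09505266528190516 ang -35.095693185657936 yaw -34.17108311167381 F tool [ 1.18583187 -4.93560172 -1.37817651] Tz [ 0.41 -0.41 -0.04]
time_s: 7.4
position: [0.6101, 0.0731, 0.0864]
tool_rot: [[0.822, -0.569, 0.001], [-0.569, -0.822, 0.001], [0.0, -0.001, -1.0]]
ft_force: [4.0, 4.0, 1.3]
grip_width: 0.0301
gripper_force: 2.6
t 7.4 [0.6101 0.0731 0.0864] [[0.822, -0.569, 0.001], [-0.569, -0.822, 0.001], [0.0, -0.001, -1.0]] F [4.  4.  1.3] w 0.0301
r 0.09497329429744089 ang -35.52400661957047 yaw -34.697677536868554 F tool [ 1.01370866 -5.59730128 -1.29516372] Tz [ 0.63 -0.55 -0.01]
```

Scaled: 0.0015 m is 0.03.

```bash
python3 nudge.py '{"plan":[[0,0.03,0,0,0.03],[0,0,0,0,0.03]]}' >/dev/null; python3 p.py;  python3 nudge.py '{"plan":[[0,0.04,0,0,0.03],[0,0,0,0,0.03],[0,0,0,0,0.03]]}'>/dev/null; python3 p.py
python3 - <<'E'
from h import *
W=camrig.get_image("wrist");im=W["pixels"][:,:,::-1];cv2.imwrite("pics/w4full.png",im);cv2.imwrite("pics/w4.png",cv2.resize(im[180:350,200:450],(800,544),interpolation=cv2.INTER_CUBIC));np.save("w4E.npy",W["extrinsics"])
E
```

```text
t 7.6 [0.6097 0.0725 0.0866] [[0.822, -0.569, 0.002], [-0.569, -0.822, 0.002], [0.001, -0.003, -1.0]] F [6.1 7.  1.6] w 0.0302
r 0.09501806716752945 ang -35.92555696598875 yaw -34.683535875147946 F tool [ 1.00374326 -9.19598734 -1.58679857] Tz [ 1.23 -0.98 -0.04]
t 7.9 [0.6092 0.0719 0.0866] [[0.822, -0.569, 0.004], [-0.569, -0.822, 0.003], [0.002, -0.005, -1.0]] F [ 9.3 11.7 -0.4] w 0.0304
r 0.09500810787675418 ang -36.43614551895902 yaw -34.66620782619526 F tool [  0.93496346 -14.9122492    0.52447098] Tz [ 1.98 -1.57 -0.03]
```

View pics/w4.png

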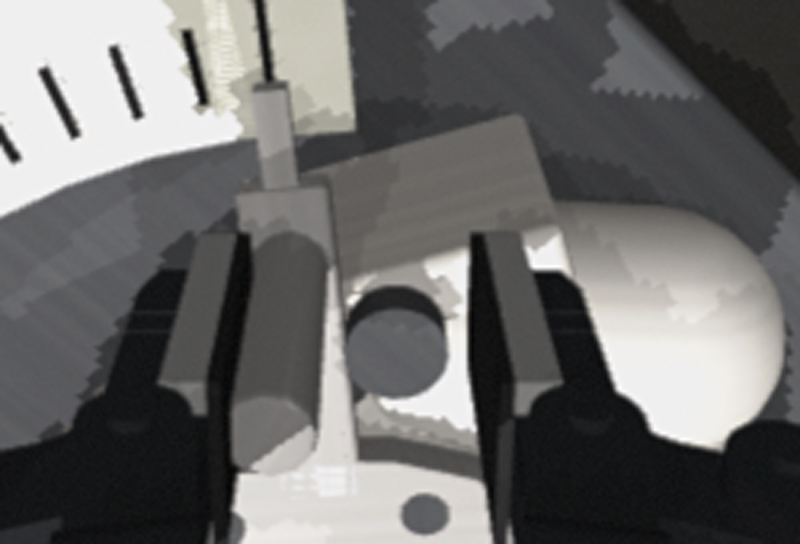

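The lever is against the thick post, with lever edge and post touching at crop (350,350), and the reaction rises to 15 N, so it is home. Now I'll push back anticlockwise with the other finger.

Scaled: -0.0066 m is -0.132, -0.005 m is -0.1, -4 degrees / 90 = -0.0444.

```bash
python3 nudge.py '{"plan":[[0,-0.1,0,0,0.03],[-0.004,-0.132,0,-0.0444,0.03],[-0.004,-0.132,0,-0.0444,0.03],[-0.004,-0.066,0,-0.0222,0.03],[-0.004,-0.066,0,-0.0222,0.03],[-0.004,-0.132,0,-0.0444,0.03],[-0.004,-0.132,0,-0.0444,0.03],[-0.004,-0.132,0,-0.0444,0.03],[0,0,0,0,0.03]]}'; python3 p.py
```

```text
time_s: 8.85
position: [0.6252, 0.1105, 0.0858]
tool_rot: [[0.983, -0.184, -0.002], [-0.184, -0.983, -0.001], [-0.002, 0.001, -1.0]]
ft_force: [-0.5, -1.8, -0.8]
grip_width: 0.0298
gripper_force: 0.4
t 8.85 [0.6252 0.1105 0.0858] [[0.983, -0.184, -0.002], [-0.184, -0.983, -0.001], [-0.002, 0.001, -1.0]] F [-0.5 -1.8 -0.8] w 0.0298
r 0.09408940984977668 ang -10.889618894933527 yaw -10.611127752429185 F tool [-0.1197331   1.88080206  0.78276428] Tz [-0.05  0.04 -0.  ]
```

Scaled: -0.0066 m is -0.132, -0.0002 m is -0.004, -4 degrees / 90 = -0.0444.

```bash
python3 nudge.py '{"plan":[[-0.004,-0.132,0,-0.0444,0.03],[-0.004,-0.132,0,-0.0444,0.03],[-0.004,-0.132,0,-0.0444,0.03],[-0.004,-0.132,0,-0.0444,0.03],[-0.004,-0.132,0,-0.0444,0.03],[-0.004,-0.132,0,-0.0444,0.03],[0,0,0,0,0.03]]}' >/dev/null; python3 p.py
```

```text
t 9.55 [0.6246 0.1498 0.086 ] [[0.973, 0.23, -0.001], [0.23, -0.973, -0.0], [-0.001, 0.0, -1.0]] F [ 0.8 -0.7  0.7] w 0.0303
r 0.09423693843014809 ang 13.175452650913472 yaw 13.287044627410811 F tool [ 0.61498093  0.91002513 -0.71740005] Tz [-0.07  0.06 -0.03]
```

Scaled: -0.0066 m is -0.132, -0.0033 m is -0.066, -4 degrees / 90 = -0.0444.

```bash
python3 nudge.py '{"plan":[[-0.004,-0.132,0,-0.0444,0.03],[-0.004,-0.132,0,-0.0444,0.03],[0,-0.066,0,-0.0222,0.03],[0,0,0,0,0.03]]}' >/dev/null; python3 p.py
cat > m.py <<'E'
from h import *
import sys
W=camrig.get_image("wrist");im=W["pixels"];np.save(sys.argv[1]+"E.npy",W["extrinsics"]);cv2.imwrite(f"pics/{sys.argv[1]}full.png",im[:,:,::-1])
a=np.array([.5328,.1283,.0]);
P=[proj(W,a+[.125*np.cos(t),.125*np.sin(t),.065]) for t in np.radians([14,20,26.6])];print(np.round(P))
c=np.round(P[2]).astype(int)-[40,40];x,y=(np.round(np.mean(P[1:],0)).astype(int)-[62,50]);print("origin",x,y)
o=im[y:y+100,x:x+125,::-1];cv2.imwrite(f"pics/{sys.argv[1]}.png",cv2.resize(o,(750,600),interpolation=cv2.INTER_CUBIC))
E
python3 m.py w5
```

```text
t 9.95 [0.6198 0.1654 0.0863] [[0.919, 0.394, -0.0], [0.394, -0.919, -0.0], [-0.0, 0.0, -1.0]] F [-0.2 -1.2 -0.3] w 0.03
r 0.09460355844378587 ang 23.061628836042402 yaw 23.229315119995537 F tool [-0.64862146  1.00716929  0.27639986] Tz [-0.22  0.02 -0.04]
[[355. 202.]
 [327. 199.]
 [295. 199.]]
origin 249 149
```

View pics/w5.png

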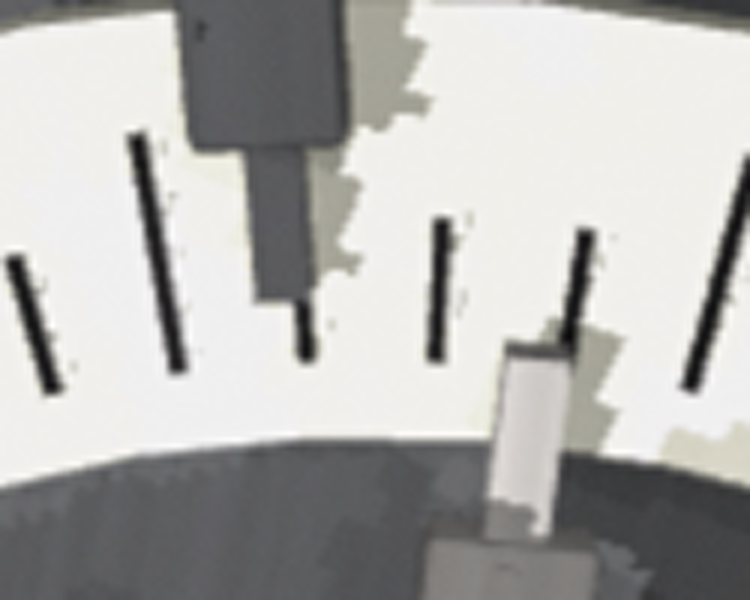

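The close-up shows the tab nose tip centred at (282,297) and the pointer tip (top face) at (539,358). The pointer is about two divisions short of the tab.

```bash
cat > ang.py <<'E'
from h import *
K=[[360.3,0,312.15],[0,360.3,195.68],[0,0,1]]
def an(n,x0,y0,u,v,z,sc=6.):
    W=dict(K=K,extrinsics=np.load(n+"E.npy"));P=ray(W,x0+(u+.5)/sc-.5,y0+(v+.5)/sc-.5,z)[:2]-[.5328,.1283]
    return np.hypot(*P).round(4),np.degrees(np.arctan2(P[1],P[0])).round(2)
E
python3 - <<'E'
from ang import *
f=lambda *p:an("w5",249,149,*p)
print("tab",f(282,297,.066),"nose root",f(277,150,.066),"ptr",f(539,358,.065),"ptr root",f(519,530,.065))
E
```

```text
tab (np.float64(0.1255), np.float64(26.38)) nose root (np.float64(0.1369), np.float64(26.21)) ptr (np.float64(0.1208), np.float64(17.3)) ptr root (np.float64(0.1063), np.float64(17.14))
```

Scaled: -0.0057 m is -0.114, -0.0001 m is -0.002, -3.5 degrees / 90 = -0.0389.

```bash
python3 nudge.py '{"plan":[[-0.002,-0.114,0,-0.0389,0.03],[-0.002,-0.114,0,-0.0389,0.03],[0,0,0,0,0.03],[0,0,0,0,0.03]]}' >/dev/null; python3 p.py; python3 m.py w6
cat > auto.py <<'E'
from ang import *
def seg(n,r,z,bright,lo,hi,th):
    W=dict(K=K,extrinsics=np.load(n+"E.npy"));g=cv2.cvtColor(cv2.imread(f"pics/{n}full.png"),cv2.COLOR_BGR2GRAY)
    t=np.arange(lo,hi,.02);p=np.array([proj(W,np.array([.5328+r*np.cos(np.radians(x)),.1283+r*np.sin(np.radians(x)),z])) for x in t],np.float32)
    v=cv2.remap(g,p[:,0].reshape(1,-1),p[:,1].reshape(1,-1),cv2.INTER_LINEAR)[0].astype(int)
    m=(v>th) if bright else (v<th); k=np.flatnonzero(np.diff(np.r_[0,m.astype(int),0]))
    return [(round(t[a],2),round(t[b-1],2),round((t[a]+t[b-1])/2,2)) for a,b in zip(k[::2],k[1::2]) if b-a>50]
if __name__=="__main__":
    import sys
    for n in sys.argv[1:]:
        for r in(.107,.109,.1095):print(n,"ptr",r,seg(n,r,.065,True,10,34,140))
        for r in(.128,.130,.133):print(n,"tab",r,seg(n,r,.066,False,20,34,125))
E
python3 auto.py w5 w6
```

```text
t 10.4 [0.6152 0.1758 0.0865] [[0.865, 0.503, 0.001], [0.503, -0.865, 0.001], [0.001, -0.0, -1.0]] F [0.3 0.4 0. ] w 0.0297
r 0.09510075207902133 ang 29.99497978102642 yaw 30.17093824640909 F tool [ 0.41746821 -0.21734111 -0.00516037] Tz [ 0.01 -0.01  0.04]
[[387. 209.]
 [360. 203.]
 [328. 199.]]
origin 282 151
w5 ptr 0.107 []
w5 ptr 0.109 [(np.float64(15.98), np.float64(18.68), np.float64(17.33))]
w5 ptr 0.1095 [(np.float64(15.96), np.float64(18.7), np.float64(17.33))]
w5 tab 0.128 [(np.float64(25.22), np.float64(27.24), np.float64(26.23))]
w5 tab 0.13 [(np.float64(25.26), np.float64(27.2), np.float64(26.23))]
w5 tab 0.133 [(np.float64(25.28), np.float64(27.2), np.float64(26.24))]
w6 ptr 0.107 [(np.float64(22.96), np.float64(25.74), np.float64(24.35))]
w6 ptr 0.109 [(np.float64(22.94), np.float64(25.72), np.float64(24.33))]
w6 ptr 0.1095 [(np.float64(22.96), np.float64(25.68), np.float64(24.32))]
w6 tab 0.128 [(np.float64(25.7), np.float64(27.62), np.float64(26.66))]
w6 tab 0.13 [(np.float64(25.72), np.float64(27.64), np.float64(26.68))]
w6 tab 0.133 [(np.float64(25.78), np.float64(27.58), np.float64(26.68))]
```

Scaled: -0.0027 m is -0.054, -1.6 degrees / 90 = -0.0178.

```bash
python3 nudge.py '{"plan":[[0,-0.054,0,-0.0178,0.03],[0,0,0,0,0.03],[0,0,0,0,0.03]]}' >/dev/null; python3 p.py; python3 m.py w7; python3 auto.py w7
```

```text
t 10.75 [0.6138 0.178  0.0865] [[0.849, 0.529, 0.001], [0.529, -0.849, -0.0], [0.001, 0.0, -1.0]] F [ 1.7 -1.8  0.5] w 0.0301
r 0.09506832380201917 ang 31.519438460155104 yaw 31.90423355770795 F tool [ 0.48301994  2.42402531 -0.47415954] Tz [-0.37 -0.26 -0.04]
[[394. 211.]
 [367. 204.]
 [336. 200.]]
origin 289 152
w7 ptr 0.107 [(np.float64(24.28), np.float64(27.06), np.float64(25.67))]
w7 ptr 0.109 [(np.float64(24.28), np.float64(27.06), np.float64(25.67))]
w7 ptr 0.1095 [(np.float64(24.28), np.float64(27.04), np.float64(25.66))]
w7 tab 0.128 [(np.float64(25.74), np.float64(27.78), np.float64(26.76))]
w7 tab 0.13 [(np.float64(25.76), np.float64(27.74), np.float64(26.75))]
w7 tab 0.133 [(np.float64(25.78), np.float64(27.76), np.float64(26.77))]
```

Scaled: -0.0013 m is -0.026, -0.8 degrees / 90 = -0.0089.

```bash
python3 nudge.py '{"plan":[[0,-0.026,0,-0.0089,0.03],[0,0,0,0,0.03],[0,0,0,0,0.03]]}' >/dev/null; python3 p.py|tail -1; python3 m.py w8; python3 auto.py w8
```

```text
r 0.09507265057126968 ang 32.39155449385608 yaw 32.72727639222475 F tool [ 0.21680063  3.56368227 -0.79045916] Tz [-0.33 -0.3  -0.02]
[[398. 213.]
 [371. 205.]
 [340. 200.]]
origin 293 153
w8 ptr 0.107 [(np.float64(25.16), np.float64(27.94), np.float64(26.55))]
w8 ptr 0.109 [(np.float64(25.16), np.float64(27.92), np.float64(26.54))]
w8 ptr 0.1095 [(np.float64(25.16), np.float64(27.92), np.float64(26.54))]
w8 tab 0.128 [(np.float64(25.76), np.float64(27.86), np.float64(26.81))]
w8 tab 0.13 [(np.float64(25.78), np.float64(27.8), np.float64(26.79))]
w8 tab 0.133 [(np.float64(25.78), np.float64(27.78), np.float64(26.78))]
```

Scaled: -0.0004 m is -0.008.

```bash
python3 nudge.py '{"plan":[[0,-0.008,0,0,0.03],[0,0,0,0,0.03],[0,0,0,0,0.03]]}' >/dev/null; python3 p.py|tail -1; python3 m.py w9; python3 auto.py w9
```

```text
r 0.095096334556945 ang 32.64321322163348 yaw 32.72947830741671 F tool [ 1.64066279  4.23033839 -2.15047177] Tz [-0.4  -0.53  0.03]
[[399. 213.]
 [372. 205.]
 [341. 200.]]
origin 294 153
w9 ptr 0.107 [(np.float64(25.38), np.float64(28.14), np.float64(26.76))]
w9 ptr 0.109 [(np.float64(25.4), np.float64(28.14), np.float64(26.77))]
w9 ptr 0.1095 [(np.float64(25.42), np.float64(28.14), np.float64(26.78))]
w9 tab 0.128 [(np.float64(25.78), np.float64(27.84), np.float64(26.81))]
w9 tab 0.13 [(np.float64(25.78), np.float64(27.84), np.float64(26.81))]
w9 tab 0.133 [(np.float64(25.8), np.float64(27.84), np.float64(26.82))]
```

Aligned to within 0.05°. I'll centre the fingers clear of the pin, lift straight up and re-check.

Scaled: 0.005 m is 0.1, 0.004 m is 0.08.

```bash
python3 nudge.py '{"plan":[[0,0.08,0,0,0.03],[0,0.1,0,0,0.03],[0,0,0,0,0.03]]}' >/dev/null; python3 p.py|tail -1; python3 nudge.py '{"plan":[[0,0,-0.2,0,0.03],[0,0,-0.4,0,0.03],[0,0,-0.6,0,0.03],[0,0,-0.6,0,0.03],[0,0,0,0,0.03],[0,0,0,0,0.03]]}' |head -2; python3 m.py w10; python3 auto.py w10
```

```text
r 0.09502147210275537 ang 27.043284397747005 yaw 32.69668120642576 F tool [ 0.10718013 -0.29879576 -0.1243069 ] Tz [0.02 0.01 0.01]
time_s: 12.4
position: [0.6174, 0.1721, 0.1771]
[[357. 164.]
 [339. 159.]
 [318. 155.]]
origin 266 107
w10 ptr 0.107 [(np.float64(25.18), np.float64(28.2), np.float64(26.69))]
w10 ptr 0.109 [(np.float64(25.14), np.float64(28.12), np.float64(26.63))]
w10 ptr 0.1095 [(np.float64(25.16), np.float64(28.14), np.float64(26.65))]
w10 tab 0.128 [(np.float64(25.86), np.float64(27.42), np.float64(26.64))]
w10 tab 0.13 [(np.float64(25.92), np.float64(27.34), np.float64(26.63))]
w10 tab 0.133 [(np.float64(25.86), np.float64(27.36), np.float64(26.61))]
```

View pics/w10.png

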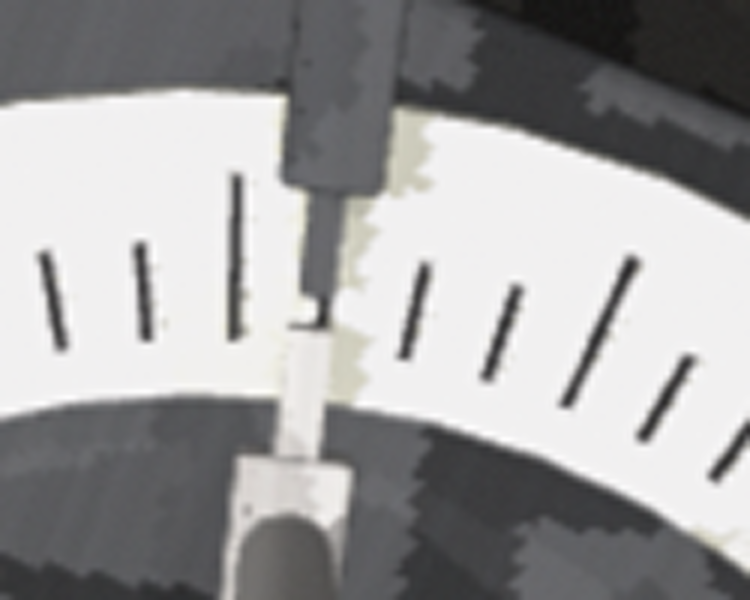

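The pointer tip at (308,328) lines up with the tab nose at (320,295) along the radius. The two agree within 0.05° and the gripper is clear, so I'm handing in.

```bash
python3 -c "
from rig import env, camrig, status, workorder
print(workorder.close_job())"
```

```text
the job is handed in; nothing more can be done
None
```

I pushed the lever home against the thick stop post (about 15 N at the pin), then pushed it back anticlockwise until its pointer lined up with the index tab, within about 0.05° by the wrist camera. The gripper was lifted clear and the job handed in at about 12.5 s; no verdict was returned.

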